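Put the stand loupe away in its snap-lid case

TASK

Put the stand loupe back in its grey case: press the thumb button so that the sprung lid pops open, seat the loupe upright and fully home in the round well of the tray, let go of it, then push the lid down until it snaps shut and stays shut. Work gently: never push on the case or with the loupe harder than about 25 N. Leave everything else on the table where it is.

Things in the scene. Friction and masses are not known exactly. Their poses are not given: they have to be found in the camera images.
- case: Grey plastic loupe case, does not move. Base 90 mm (x) by 130 (y), rim 28 high, 3 mm walls; shut, 69 high. Origin: centre of the base's underside, z up; -x is the front with the thumb button, +x the hinge side. Inside lies a black tray (74 x 114 mm, flat top at height 26) with a round well and, on its -y half, a filled pocket. The tray has play and may lie up to 5 mm off along x and along y
- case_well (a point): Centre of the round well's mouth if the tray lay central (fixed to the case, axes as the case): 22 mm along +y from the case's middle, height 26 mm. The true well is up to 5 mm off along x and along y: look or feel for it. Well 43 mm in diameter, 15 deep, floor at height 11 mm, square edge. The tray shifts only under 8 N sideways; on its foam pad it gives 1 mm at 6 N, at most 3 mm
- case_lid (a joint): Lid angle, rad: 0 latched shut, grows as it opens, sprung to its stop at 1.75 (just past upright). To shut it, push it over from behind, then down: 2 to 3 N at first; from 0.075 the catch resists with some 5 to 10 N near the front edge, and it snaps below about 0.04. The soft seal lets it go to a hard stop at -0.03; let go, it rests at 0. If not caught it springs open again
- case_button (a joint): Stroke of the thumb button, m: 0 home, grows as it is pressed straight down, stop at 0.006; a spring (2 N at home, 6 N at the stop) returns it. Through a wedge it draws back the catch, which frees the lid at about 0.003 to 0.004. The catch also pushes the button down for a moment while the lid is being snapped shut
- button_top (a point): Middle of the ribbed flat top of the black thumb button at the case's front, 24 mm (x) by 26 mm (y): 79 mm along -x from the case's middle, 34 mm in front of the lid, height 44 mm when home. It stands 8 mm proud of its grey housing (x from -96 mm to the case, 36 mm wide in y, 36 high). The hook of the catch stands up to height 45 between button and lid. Moves with the button; axes as the case's
- lid_hinge (a point): Middle of the lid's hinge line: 48 mm along +x from the case's middle, height 30 mm. Turns with the lid: axes are the case's when shut, y along the hinge
- lid_press (a point): Point on the lid's flat outer top where a thumb would push: mid width, 80 mm from the hinge line towards the front (the lid reaches to 93) and 39 mm above the plane of lid rim and hinge. Turns with the lid: shut, it is at height 69 mm; open, it is on the lid's far side, facing the case's +x
- loupe: Stand loupe, round, standing upright on the table: clear skirt 40 mm in diameter and 28 high with a square-edged foot, black ribbed eyepiece ring 44 mm in diameter from 32 to 50 mm height, lens on top; 60 to 130 g. Origin: centre of its underside, z up its axis. Seated, its underside is on the well's floor, 11 mm above the case's underside
- weight: steel paper weight, plain solid cylinder 48 mm in diameter, 42 mm high, standing on the table among the task's things; origin: centre of its underside. Leave it alone
- paste_jar: small clear glass paste jar with a metal screw cap, 52 mm in diameter, 62 mm high, standing; origin: centre of its underside. Leave it alone
- spray_bottle: clear spray bottle with a black trigger head, 76 mm in diameter, about 175 mm high, standing at the far right; origin: centre of its underside. Leave it alone
- rubber_block: pink block of cleaning rubber 60 x 105 x 34 mm lying beyond the case; origin: centre of its underside. Leave it alone
- water_bottle: blue drinking bottle, 68 mm in diameter, 210 mm high, standing at the left; origin: centre of its underside. Leave it alone
- brush: flat brush about 200 mm long lying at the left; origin on its underside. Leave it alone
- bone_folder: ivory-coloured flat bone folder 160 x 22 x 5 mm lying near the robot at the right; origin: centre of its underside. Leave it alone
Things that resemble listed ones, but are neither listed nor needed, are in the scene too. What is shaped like the case but blue, purple or red is not meant.

How it is judged:
By the outcome, as a careful person would: the job done as asked, in the order asked, and still so for the second after the job is handed in, with the robot touching nothing.
It also fails if it takes over 72 s, if anything falls off the work surface, if the arm or the gripper's body presses on something with over 40 N, if the wrist force passes 120 N, or if a joint passes its speed limit or range.

ROBOT

A 6-joint arm with a two-finger parallel gripper is mounted at the origin on the work surface. World frame = base frame: x ahead of the robot, y to its left, z up, the work surface at z = 0. Lengths are in m, angles in degrees, forces in N, time in s.
With the tool pointing down it reaches from about 0.4 to 0.825 m from the base axis. Payload 7 kg.
Tool frame: the origin (TCP) lies midway between the tips of the shut fingers; the grasp point (between the pads) lies 19 mm behind it; z points along the fingers, x is the direction in which the jaws open and shut, and the axes are right-handed (so a half turn about z gives the same grasp; the last joint's range is limited). The gripper opens to 88 mm and grips with 3 to 60 N. Pads are 19 mm wide; open, the fingers measure 130 mm over their backs; the gripper's body (78 mm by 193 mm) begins 47 mm behind the grasp point.
Start: joints at [89.215, 20.546, 0.682, 0, -70.136, -16.507], TCP at [0.201, 0.644, 0.227] pointing down, gripper open.
Joint ranges: [-176.03, 176.03], [-82.01, 121.73], [-58.28, 71.71], [-173.87, 95.51], [-174.79, -0.11], [-173.66, 173.66]. Speed limits (degrees/s): [136.94, 136.94, 172.46, 180, 180, 180].

INTERFACE

Orientations are given as [roll, pitch, yaw] about the fixed x, y, z axes, in that order (R = Rz(yaw) Ry(pitch) Rx(roll)).
In Python, from plant import ctrl, vision, nets gives the robot as it stands.
- The arm moves only by the shell command python3 -m jog 'ROWS'. ROWS is text: rows parted by semicolons, each of 7 numbers parted by spaces: the turn, a rotation vector about the tool's x, y, z in units of 0.1 rad (1.0 is 0.1 rad), then the shift along the tool's x, y, z in units of 4 cm (1.0 is 4 cm), then the opening, from -1 (shut) to 1 (fully open). In form: rx ry rz x y z jaw; .... A call has 1 to 8 rows; each row shifts and turns the commanded pose from where the row before left it, along the tool's axes as they then stand; what a row does not reach is not made up. A row lasts 1/8 s, in which the tool goes at most 62.5 mm and 10.7 degrees, less where a joint would pass 70% of its speed; a pose out of reach is approached as far as the arm can. A call with a number of a shift or a turn outside -1 to 1 is refused whole. A call with a gripper value outside its range is refused whole. The fingers move at their own pace and stop on an object; the grip force is fixed at half the most. Time passes only in rows, so rows that do not move let the fingers close. It gives the time, the measured TCP pose, the force and the opening at its end, in the units of the state.
- ctrl.get_obs(): the state, without advancing time (a new reading comes with each control period).
- vision.snapshot(name): name is "scene" or "top" or "wrist"; returns (picture, depth): 420x560x3 uint8, red, green, blue; 420x560 float32, m along the optical axis (not along the pixel's ray), 0 where there is no reading.
- vision.camera_info(name): a dict with "camera_matrix" (3x3 intrinsics, pixels), "camera_from_world" (4x4, takes a point from world to camera coordinates); the wrist camera has in their place "tool_from_camera" (4x4, takes a point from camera to tool coordinates, whose origin is the TCP and whose axes are the tool frame's). Camera axes: x right, y down, z forward; pixel columns grow to the right and rows downward; lengths in m; the calibration is good to about 2 mm. The wrist camera is an equidistant fisheye: a pixel r from the principal point sees the ray r / f radians off the axis. A picture is of the moment at which its call begins: read the wrist's pose just before it. camera_info takes no time and is no camera call.
- ctrl.close_job(): hands the job in, once; it reports no verdict.
Trained networks look in the newest picture that a camera, given by its name, has taken for a name from the list of things; names that differ only in an ending like _2 or _b are one class to them, and where a whole thing is asked for, a point or a joint stands for the part that bears it (a point fixed in the world has none). Each returns a list of dicts, best first, with "score" (0 to 1); they miss things now and then, are a little off and sometimes report something else, mostly with a low value. They report only what shows in the picture. A call takes as long as a camera call. They do not tell look-alikes from the thing itself.
- nets.boxes_of(target, camera): "location" ([x, y, z] in m, in world coordinates, good to about 4 mm: the middle of the surface that is visible of it).
The state is a dict: "clock": time; "joint_pos": joint angles; "qvel": joint speeds; "tau": joint torques, N m; "tool_pos": TCP position; "orientation": TCP orientation; "force": force on the tool from outside, world axes, zero at the start; "moment": the same for the moment, N m; "opening": finger opening in m.
Only numpy, scipy, OpenCV 4.12 (cv2) and the standard library are available. Lean on these libraries where they do the work, as an engineer would, in place of code of your own. Each camera call takes 0.05 s, during which the arm holds its last target.

## Working session

There is one attempt and no reset: what is moved stays moved. The work goes in short steps, Python scripts to look and compute and a shell command to move; the robot and the scene stay as the last step left them, time stands still between calls to the robot, and variables do not carry over. Pictures are saved under pics/ and viewed, and the job is handed in when it is done.

```bash
ls; mkdir -p pics; python3 - <<'E'
from plant import ctrl,vision,nets
import cv2
o=ctrl.get_obs();print(o)
for n in("scene","top","wrist"):
    p,d=vision.snapshot(n);cv2.imwrite(f"pics/{n}0.png",p[:,:,::-1])
    import numpy as np
    np.save(f"pics/{n}0.npy",d)
    i=vision.camera_info(n);print(n,{k:np.round(v,4).tolist() if not isinstance(v,str) else v for k,v in i.items()})
print(ctrl.get_obs()['clock'])
E
```

```text
pics
{'clock': 0.0, 'joint_pos': array([ 8.92175768e+01,  2.05920166e+01,  6.33715123e-01, -1.89687202e-02,
       -7.01359673e+01, -1.65057949e+01]), 'qvel': array([ 0.11516465, -0.06387625, -0.07587   ,  0.03390258, -0.11564762,
       -0.04633305]), 'tau': array([ 8.45148634e-05, -5.82722747e+01,  2.93042600e+01,  6.99670047e+00,
        6.81356833e-03, -1.50049505e-04]), 'tool_pos': array([0.20049541, 0.64402479, 0.2256193 ]), 'orientation': array([-1.79990312e+02, -9.54506090e-02, -1.07294686e+02]), 'force': array([-0.05343588, -0.84485094, -0.4320532 ]), 'moment': array([-0.0135499 ,  0.03590382,  0.01083873]), 'opening': 0.08735580634375166}
scene {'camera_matrix': [[455.9926, 0.0, 282.661], [0.0, 455.9926, 208.368], [0.0, 0.0, 1.0]], 'camera_from_world': [[0.6724, 0.7401, 0.0046, -0.477], [0.4661, -0.4186, -0.7794, -0.1791], [-0.5749, 0.5263, -0.6265, 1.6532], [0.0, 0.0, 0.0, 1.0]]}
top {'camera_matrix': [[473.0828, 0.0, 284.1171], [0.0, 473.0828, 216.9482], [0.0, 0.0, 1.0]], 'camera_from_world': [[-0.0192, -0.9998, 0.0076, 0.0741], [-0.9829, 0.0174, -0.1835, 0.5648], [0.1833, -0.011, -0.983, 1.4548], [0.0, 0.0, 0.0, 1.0]]}
wrist {'camera_matrix': [[325.1923, 0.0, 285.6873], [0.0, 325.1923, 210.3223], [0.0, 0.0, 1.0]], 'tool_from_camera': [[1.0, 0.0006, 0.0004, 0.0003], [-0.0007, 0.9697, 0.2444, -0.0646], [-0.0002, -0.2444, 0.9697, -0.1567], [0.0, 0.0, 0.0, 1.0]]}
0.15
```

View pics/scene0.png

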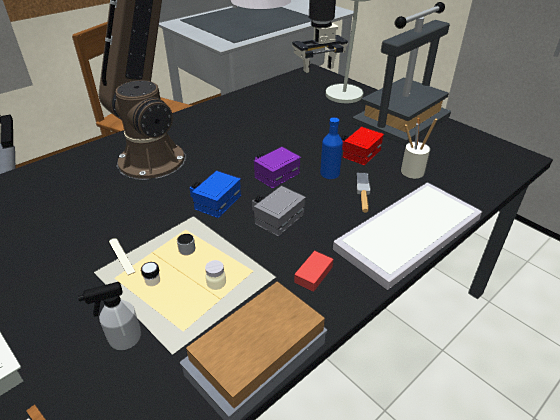

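View pics/top0.png

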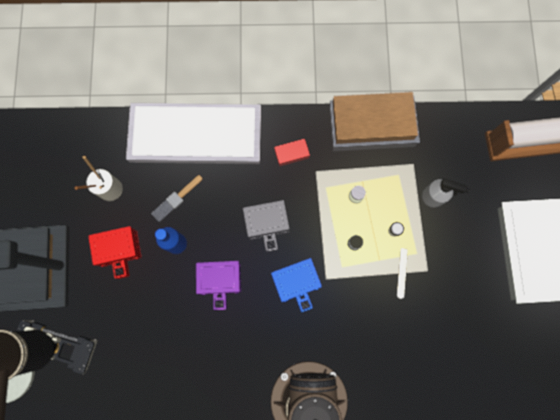

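View pics/wrist0.png

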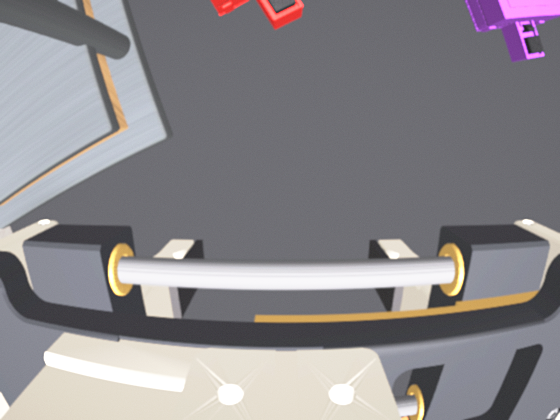

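```bash
cat > h.py <<'E'
import numpy as np,cv2
from scipy.spatial.transform import Rotation as R
from plant import ctrl,vision,nets
def toworld(n,u,v,d,info=None):
    i=vision.camera_info(n);K=np.array(i['camera_matrix']);T=np.linalg.inv(np.array(i['camera_from_world']))
    p=np.stack([(u-K[0,2])/K[0,0]*d,(v-K[1,2])/K[1,1]*d,d,np.ones_like(d)],-1)
    return (p@T.T)[...,:3]
def cloud(n,d):
    v,u=np.mgrid[0:d.shape[0],0:d.shape[1]].astype(float)
    return toworld(n,u,v,d.astype(float))
E
python3 - <<'E'
from h import *
d=np.load('pics/top0.npy');P=cloud('top',d)
for u,v in[(266,219),(270,242),(397,229),(355,242),(357,195),(298,280)]: print(u,v,P[v,u].round(3))
im=cv2.imread('pics/top0.png')
a=cv2.resize(im[160:300,230:440],None,fx=3.8,fy=3.8,interpolation=cv2.INTER_CUBIC);cv2.imwrite('pics/c1.png',a)
im=cv2.imread('pics/scene0.png')
a=cv2.resize(im[170:310,110:320],None,fx=3.8,fy=3.8,interpolation=cv2.INTER_CUBIC);cv2.imwrite('pics/c2.png',a)
for t in('loupe','weight','paste_jar','case','case_lid','button_top','case_button'):
    for c in('top',):
        print(t,[(np.round(b['location'],3).tolist(),round(b['score'],2)) for b in nets.boxes_of(t,c)])
E
```

```text
266 219 [0.557 0.121 0.07 ]
270 242 [0.487 0.11  0.048]
397 229 [ 0.521 -0.294  0.05 ]
355 242 [ 0.483 -0.16   0.041]
357 195 [ 0.632 -0.17   0.062]
298 280 [0.365 0.025 0.07 ]
loupe [([0.522, -0.29, 0.052], 0.44)]
weight [([0.482, -0.161, 0.046], 0.55)]
paste_jar [([0.637, -0.168, 0.061], 0.48)]
case [([0.474, 0.588, 0.072], 0.95), ([0.548, 0.118, 0.068], 0.84), ([0.356, 0.018, 0.066], 0.73), ([0.37, 0.266, 0.068], 0.72), ([0.481, -0.162, 0.044], 0.31)]
case_lid [([0.369, 0.031, 0.067], 0.92), ([0.555, 0.121, 0.068], 0.68), ([0.382, 0.272, 0.072], 0.64), ([0.482, 0.594, 0.067], 0.57)]
button_top [([0.479, 0.11, 0.044], 0.65), ([0.298, 0.267, 0.046], 0.45), ([0.288, 0.008, 0.047], 0.4)]
case_button [([0.406, 0.581, 0.042], 0.42), ([0.482, 0.11, 0.042], 0.37)]
```

View pics/c1.png

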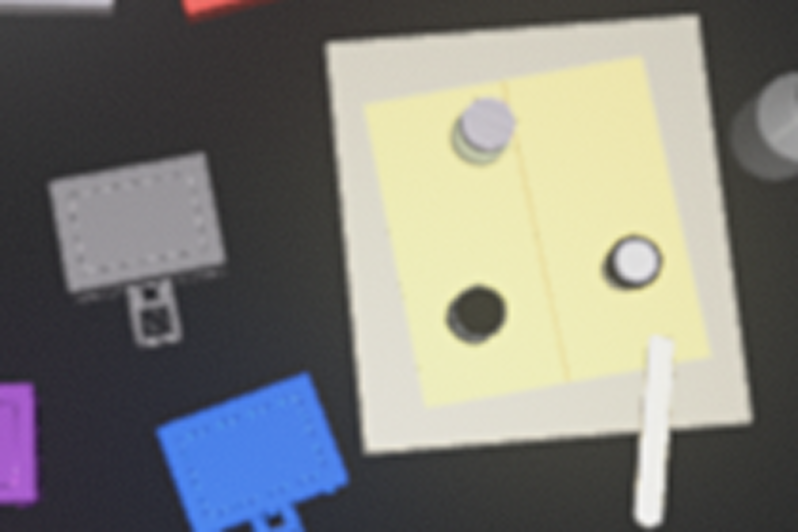

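View pics/c2.png

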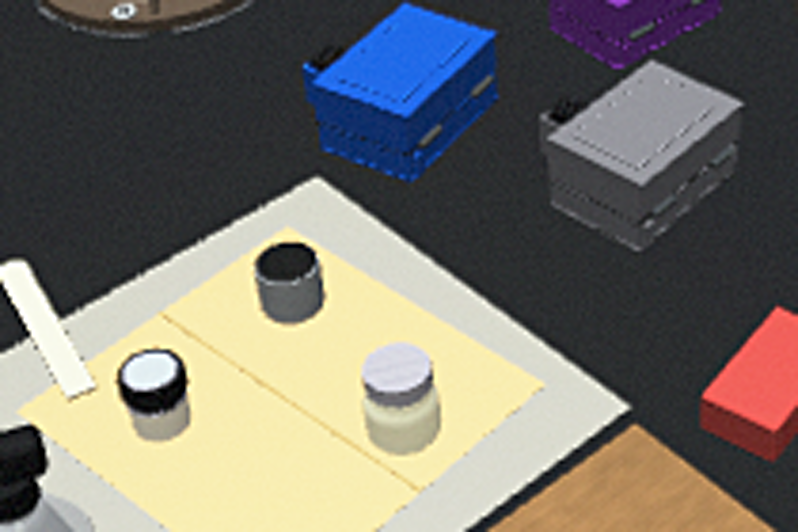

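```bash
python3 - <<'E'
from h import *
for n in('top','scene'):
    d=np.load(f'pics/{n}0.npy');P=cloud(n,d)
    m=(P[...,2]>.062)&(P[...,2]<.078)&(abs(P[...,0]-.55)<.085)&(abs(P[...,1]-.118)<.1)
    X=P[m];r=cv2.minAreaRect(X[:,:2].astype(np.float32));print(n,m.sum(),X[:,2].mean(),r)
    m=(P[...,2]>.042)&(P[...,2]<.058)&(abs(P[...,0]-.52)<.04)&(abs(P[...,1]+.294)<.04)
    X=P[m];print('loupe',len(X),X.mean(0),cv2.minEnclosingCircle(X[:,:2].astype(np.float32)))
    m=(P[...,2]>.039)&(P[...,2]<.05)&(abs(P[...,0]-.48)<.03)&(abs(P[...,1]-.11)<.03)
    X=P[m];print('button',len(X),X.mean(0))
E
```

```text
top 1182 0.07023821499553073 ((0.5618026256561279, 0.12109780311584473), (0.09436772763729095, 0.12986652553081512), 9.8721923828125)
loupe 154 [ 0.52461382 -0.29463855  0.05079429] ((0.5246133804321289, -0.29536837339401245), 0.02281680330634117)
button 75 [0.4847749  0.10758238 0.04368955]
scene 884 0.06701186813570503 ((0.5605571866035461, 0.12254786491394043), (0.09753740578889847, 0.13652992248535156), 8.439733505249023)
loupe 185 [ 0.52560115 -0.29523935  0.04728099] ((0.5231250524520874, -0.2953334152698517), 0.0238703191280365)
button 35 [0.48198781 0.10775734 0.04159641]
```

```bash
cat >> h.py <<'E'
def pose():
    o=ctrl.get_obs();return np.array(o['tool_pos']),R.from_euler('xyz',o['orientation'],degrees=True),o
def plan(target,rpy,n,jaw,dirn=0):
    """print n rows; dirn: +1/-1 force sense of tool-z turn"""
    p,r,o=pose();rt=R.from_euler('xyz',rpy,degrees=True)
    rel=(r.inv()*rt).as_rotvec();a=np.linalg.norm(rel)
    if dirn and rel[2]*dirn<0 and a>1: rel=rel/a*(a-2*np.pi)
    out=[];q,rr=p.copy(),r
    print('pos',p.round(4),'rpy',o['orientation'].round(2),'dist',np.linalg.norm(target-p).round(4),'ang',np.linalg.norm(rel).round(3),'t',o['clock'],'F',o['force'].round(1),'op',round(o['opening'],4))
    for k in range(n):
        tq=p+(target-p)*(k+1)/n
        s=rr.inv().apply(tq-q)/.04
        w=rel/n*10
        s=np.round(s,3);w=np.round(w,2)
        q=q+rr.apply(s*.04);rr=rr*R.from_rotvec(w/10)
        out.append(' '.join(f'{x:g}' for x in[*w,*s,jaw]))
    print(';\n'.join('; '.join(out[i:i+8]) for i in range(0,n,8)))
E
python3 - <<'E'
from h import *
d=np.load('pics/top0.npy');P=cloud('top',d)
for u,v in[(167,238),(437,193),(428,195),(455,187),(404,275)]: print(u,v,P[v,u].round(3))
m=(P[...,2]>.1)&(P[...,2]<.25)&(P[...,1]<-.3)&(P[...,0]>.4)&(P[...,0]<.75)
X=P[m];print(X.min(0),X.max(0))
plan(np.array([.483,.108,.26]),[180,0,99.5],27,-1,1)
E
```

```text
167 238 [0.487 0.405 0.176]
437 193 [ 0.623 -0.411  0.109]
428 195 [ 0.627 -0.397  0.065]
455 187 [ 0.625 -0.443  0.175]
404 275 [ 0.378 -0.32   0.001]
[ 0.60756136 -0.48726099  0.10002137] [ 0.66327118 -0.39897739  0.18094833]
pos [0.2006 0.6444 0.2266] rpy [-180.     -0.   -107.29] dist 0.6071 ang 2.674 t 0.5 F [-0.4  0.3 -0.1] op 0.0877
-0 0 0.99 0.397 -0.397 -0.031 -1; -0 0 0.99 0.355 -0.435 -0.031 -1; -0 0 0.99 0.311 -0.467 -0.031 -1; -0 0 0.99 0.263 -0.496 -0.031 -1; -0 0 0.99 0.212 -0.519 -0.031 -1; -0 0 0.99 0.16 -0.538 -0.031 -1; -0 0 0.99 0.107 -0.552 -0.03 -1; -0 0 0.99 0.051 -0.559 -0.031 -1;
-0 0 0.99 -0.004 -0.561 -0.031 -1; -0 0 0.99 -0.06 -0.558 -0.031 -1; -0 0 0.99 -0.114 -0.55 -0.031 -1; -0 0 0.99 -0.168 -0.535 -0.031 -1; -0 0 0.99 -0.221 -0.516 -0.031 -1; -0 0 0.99 -0.27 -0.492 -0.031 -1; -0 0 0.99 -0.318 -0.463 -0.031 -1; -0 0 0.99 -0.362 -0.429 -0.031 -1;
-0 0 0.99 -0.402 -0.391 -0.031 -1; -0 0 0.99 -0.439 -0.35 -0.031 -1; -0 0 0.99 -0.472 -0.305 -0.031 -1; -0 0 0.99 -0.499 -0.256 -0.031 -1; -0 0 0.99 -0.522 -0.206 -0.03 -1; -0 0 0.99 -0.54 -0.153 -0.031 -1; -0 0 0.99 -0.553 -0.099 -0.031 -1; -0 0 0.99 -0.559 -0.044 -0.031 -1;
-0 0 0.99 -0.561 0.012 -0.031 -1; -0 0 0.99 -0.558 0.067 -0.031 -1; -0 0 0.99 -0.548 0.122 -0.031 -1
```

```bash
python3 -m jog '0 0 1 0.4 -0.4 -0.15 -1; 0 0 1 0.35 -0.43 -0.15 -1; 0 0 1 0.31 -0.47 -0.15 -1; 0 0 1 0.26 -0.5 -0.15 -1; 0 0 1 0.21 -0.52 -0.15 -1; 0 0 1 0.16 -0.54 -0.1 -1; 0 0 1 0.1 -0.55 0 -1; 0 0 1 0.05 -0.56 0 -1'
python3 -m jog '0 0 1 0 -0.56 0 -1; 0 0 1 -0.06 -0.56 0 -1; 0 0 1 -0.11 -0.55 0 -1; 0 0 1 -0.17 -0.54 0 -1; 0 0 1 -0.22 -0.52 0 -1; 0 0 1 -0.27 -0.49 0 -1; 0 0 1 -0.32 -0.46 0 -1; 0 0 1 -0.36 -0.43 0 -1'
python3 - <<'E'
from h import *
plan(np.array([.470,.106,.20]),[180,0,99.5],11,-1,1)
E
```

```text
clock: 1.5
tool_pos: [0.2847, 0.4848, 0.2608]
orientation: [180.0, 0.0, -153.3]
force: [0.2, -0.0, -0.3]
opening: 0.0133
clock: 2.5
tool_pos: [0.3663, 0.3246, 0.2608]
orientation: [180.0, 0.0, 160.8]
force: [0.4, 0.4, -0.2]
opening: 0.0003
pos [0.3663 0.3246 0.2608] rpy [179.97   0.   160.85] dist 0.2495 ang 1.071 t 2.5 F [ 0.4  0.4 -0.2] op 0.0003
0 -0 0.97 -0.386 -0.392 0.138 -1; 0 -0 0.97 -0.421 -0.353 0.138 -1; 0 -0 0.97 -0.454 -0.311 0.138 -1; 0 -0 0.97 -0.482 -0.265 0.138 -1; 0 -0 0.97 -0.505 -0.217 0.138 -1; 0 -0 0.97 -0.524 -0.167 0.138 -1; 0 -0 0.97 -0.538 -0.115 0.138 -1; 0 -0 0.97 -0.546 -0.064 0.138 -1;
0 -0 0.97 -0.55 -0.009 0.138 -1; 0 -0 0.97 -0.548 0.043 0.138 -1; 0 -0 0.97 -0.542 0.097 0.138 -1
```

```bash
python3 -m jog '0 0 0.97 -0.39 -0.39 0.14 -1; 0 0 0.97 -0.42 -0.35 0.14 -1; 0 0 0.97 -0.45 -0.31 0.14 -1; 0 0 0.97 -0.48 -0.27 0.14 -1; 0 0 0.97 -0.51 -0.22 0.14 -1; 0 0 0.97 -0.52 -0.17 0.14 -1; 0 0 0.97 -0.54 -0.12 0.14 -1; 0 0 0.97 -0.55 -0.06 0.14 -1'
python3 -m jog '0 0 0.97 -0.55 0 0.14 -1; 0 0 0.97 -0.55 0.04 0.14 -1; 0 0 0.97 -0.54 0.1 0.14 -1; 0 0 0 0 0 0 -1'
cat >> h.py <<'E'
def wsnap(name):
    p,r,o=pose();im,d=vision.snapshot('wrist')
    cv2.imwrite(f'pics/{name}.png',im[:,:,::-1]);i=vision.camera_info('wrist')
    np.savez(f'pics/{name}.npz',d=d,p=p,q=r.as_quat(),K=np.array(i['camera_matrix']),T=np.array(i['tool_from_camera']))
def wcloud(name):
    z=np.load(f'pics/{name}.npz');d=z['d'].astype(float);K=z['K']
    v,u=np.mgrid[0:d.shape[0],0:d.shape[1]].astype(float)
    x,y=u-K[0,2],v-K[1,2];rr=np.hypot(x,y)+1e-9;t=rr/K[0,0]
    ray=np.stack([np.tan(t)*x/rr,np.tan(t)*y/rr,np.ones_like(x)],-1)
    c=ray*d[...,None]
    c=c@z['T'][:3,:3].T+z['T'][:3,3]
    return c@R.from_quat(z['q']).as_matrix().T+z['p']
E
python3 - <<'E'
from h import *
wsnap('w1');P=wcloud('w1')
m=(P[...,2]>.062)&(P[...,2]<.078)&(abs(P[...,0]-.55)<.085)&(abs(P[...,1]-.118)<.1)
X=P[m];print(m.sum(),X[:,2].mean(),cv2.minAreaRect(X[:,:2].astype(np.float32)))
m=(P[...,2]>.038)&(P[...,2]<.05)&(abs(P[...,0]-.48)<.03)&(abs(P[...,1]-.11)<.03)
X=P[m];print(m.sum(),X.mean(0),cv2.minAreaRect(X[:,:2].astype(np.float32)))
plan(np.array([.481,.108,.06]),[180,0,99.5],4,-1,0)
E
```

```text
clock: 3.5
tool_pos: [0.4421, 0.1656, 0.2158]
orientation: [180.0, -0.0, 116.4]
force: [-0.5, -0.1, 0.2]
opening: 0.0006
clock: 4.0
tool_pos: [0.4707, 0.1058, 0.1986]
orientation: [-180.0, 0.0, 99.8]
force: [0.0, -0.0, -0.0]
opening: 0.0007
73 0.06820613091039136 ((0.5494336485862732, 0.11925847828388214), (0.07273588329553604, 0.0010275277309119701), 9.783823013305664)
734 [0.48244501 0.10964088 0.04253388] ((0.4874727725982666, 0.11054202169179916), (0.04008806496858597, 0.025032028555870056), 9.736756324768066)
pos [0.4707 0.1064 0.199 ] rpy [-179.99    0.     99.89] dist 0.1394 ang 0.007 t 4.05 F [-0.4  0.8  0.2] op 0.0003
-0 0 0.02 -0.001 0.065 0.869 -1; -0 0 0.02 -0.002 0.065 0.868 -1; -0 0 0.02 -0.001 0.066 0.869 -1; -0 0 0.02 -0.001 0.065 0.868 -1
```

View pics/w1.png

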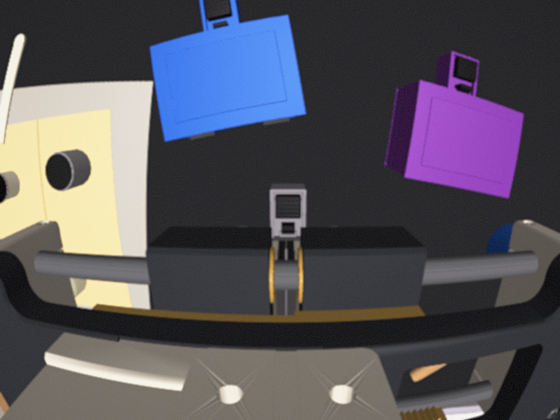

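```bash
python3 -m jog '0 0 0.06 0 0.06 0.87 -1; 0 0 0 0 0.06 0.87 -1; 0 0 0 0 0.06 0.87 -1; 0 0 0 0 0.06 0.9 -1; 0 0 0 0 0 0.1 -1; 0 0 0 0 0 0 -1'
python3 -m jog '0 0 0 0 0 0.1 -1; 0 0 0 0 0 0.06 -1;0 0 0 0 0 0.05 -1; 0 0 0 0 0 0 -1'
```

```text
clock: 4.8
tool_pos: [0.4805, 0.1091, 0.0554]
orientation: [180.0, 0.0, 99.6]
force: [0.5, 0.5, 0.0]
opening: 0.0004
clock: 5.3
tool_pos: [0.4801, 0.1084, 0.0462]
orientation: [180.0, -0.0, 99.6]
force: [0.2, 0.3, -0.9]
opening: -0.0001
```

```bash
python3 -m jog '0 0 0 0 0 0.05 -1; 0 0 0 0 0 0.04 -1;0 0 0 0 0 0.025 -1; 0 0 0 0 0 0 -1'
python3 -m jog '0 0 0 0 0 0.02 -1; 0 0 0 0 0 0.02 -1;0 0 0 0 0 0 -1'
python3 - <<'E'
from h import *
p,d=vision.snapshot('scene');cv2.imwrite('pics/s1.png',cv2.resize(p[120:260,180:390,::-1],None,fx=3.5,fy=3.5))
E
```

```text
clock: 5.8
tool_pos: [0.4803, 0.1085, 0.0416]
orientation: [180.0, -0.0, 99.6]
force: [0.9, -0.8, 3.3]
opening: 0.0004
clock: 6.18
tool_pos: [0.4803, 0.1085, 0.04]
orientation: [180.0, -0.0, 99.6]
force: [-0.5, 0.9, 4.2]
opening: 0.0003
```

View pics/s1.png

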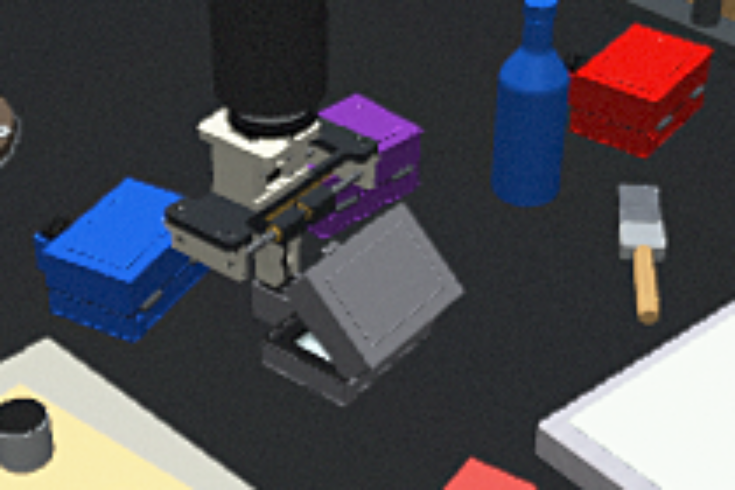

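```bash
python3 -m jog '0 0 0 0 0 -0.5 -1; 0 0 0 0 0 -1 0; 0 0 0 0 0 -1 0;0 0 0 0 0 -1 0; 0 0 0 0.2 0.5 -0.2 0; 0 0 0 0.2 0.8 0 0; 0 0 0 0.2 0.8 0 0; 0 0 0 0 0.7 0 0'
python3 -m jog '0 0 0 0 0.4 0 0; 0 0 0 0 0 0 0'
python3 - <<'E'
from h import *
wsnap('w2')
p,d=vision.snapshot('top');cv2.imwrite('pics/t2.png',p[:,:,::-1]);np.save('pics/t2.npy',d)
print(pose()[0])
E
```

```text
clock: 7.22
tool_pos: [0.5871, 0.1513, 0.1872]
orientation: [-179.9, -0.0, 99.6]
force: [-1.1, 0.8, -0.3]
opening: 0.0435
clock: 7.48
tool_pos: [0.6024, 0.1532, 0.1869]
orientation: [-179.9, 0.0, 99.5]
force: [0.0, -0.5, -0.7]
opening: 0.0438
[0.60153155 0.15303431 0.18755387]
```

View pics/w2.png

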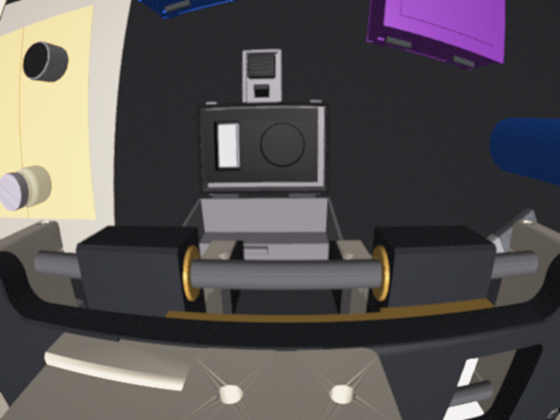

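```bash
python3 - <<'E'
from h import *
im=cv2.imread('pics/w2.png')
cv2.imwrite('pics/c3.png',cv2.resize(im[40:200,185:345],None,fx=3.7,fy=3.7,interpolation=cv2.INTER_CUBIC))
P=wcloud('w2')
for u,v in[(282,144),(282,119),(250,170),(215,110),(228,145),(262,65),(310,140)]:print(u,v,P[v,u].round(4))
g=cv2.convertScaleAbs(cv2.resize(im[40:200,185:345],None,fx=3.7,fy=3.7,interpolation=cv2.INTER_CUBIC),alpha=3,beta=0)
cv2.imwrite('pics/c4.png',g)
E
```

```text
282 144 [0.5516 0.1407 0.0096]
282 119 [0.5268 0.1367 0.0239]
250 170 [0.5816 0.1137 0.0237]
215 110 [0.5274 0.0699 0.0241]
228 145 [0.5604 0.0877 0.0212]
262 65 [0.4804 0.1107 0.0444]
310 140 [0.5425 0.1672 0.0232]
```

View pics/c4.png

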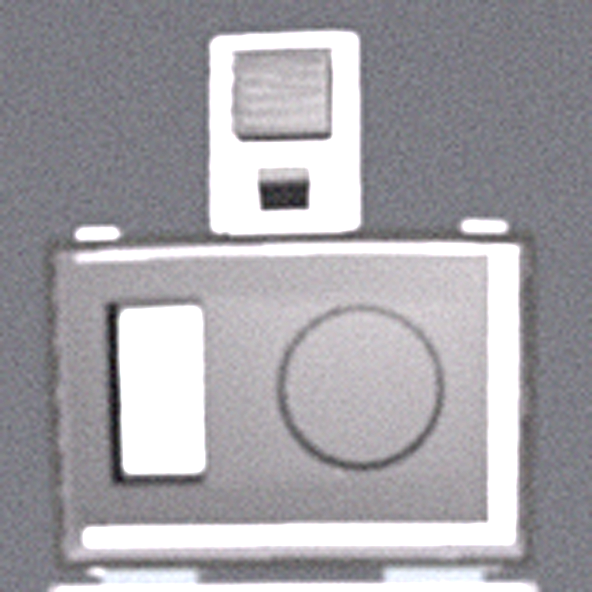

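```bash
cat >> h.py <<'E'
def wray(name,u,v,zw):
    z=np.load(f'pics/{name}.npz');K=z['K'];u=np.asarray(u,float);v=np.asarray(v,float)
    x,y=u-K[0,2],v-K[1,2];rr=np.hypot(x,y)+1e-9;t=rr/K[0,0]
    ray=np.stack([np.sin(t)*x/rr,np.sin(t)*y/rr,np.cos(t)],-1)
    M=R.from_quat(z['q']).as_matrix()
    o=M@z['T'][:3,3]+z['p'];w=ray@z['T'][:3,:3].T@M.T
    return o+w*((zw-o[2])/w[...,2])[...,None]
E
python3 - <<'E'
from h import *
im=cv2.imread('pics/w2.png',0).astype(np.float32)
g=cv2.GaussianBlur(cv2.resize(im,None,fx=4,fy=4,interpolation=cv2.INTER_CUBIC),(0,0),2)
f=lambda x:(x+.5)/4-.5
cx,cy=282.3*4+1.5,144.6*4+1.5
pts=[]
for a in np.linspace(0,2*np.pi,120,endpoint=False):
    r=np.arange(76,100,.25);xs=cx+r*np.cos(a);ys=cy+r*np.sin(a)
    vals=cv2.remap(g,xs[None].astype(np.float32),ys[None].astype(np.float32),1)[0]
    k=vals.argmin();pts.append((f(xs[k]),f(ys[k])))
pts=np.array(pts,np.float32);e=cv2.fitEllipse(pts);print(e)
W=wray('w2',pts[:,0],pts[:,1],.026)
def circ(W):
    A=np.c_[2*W[:,:2],np.ones(len(W))];s=np.linalg.lstsq(A,(W[:,:2]**2).sum(1),rcond=None)[0]
    return s[:2],np.sqrt(s[2]+s[0]**2+s[1]**2)
c,r=circ(W);
k=abs(np.linalg.norm(W[:,:2]-c,axis=1)-r)<.0008;print(k.sum(),circ(W[k]))
print('button',wray('w2',261.2,65.7,.044))
# case base outline corners (px in c4) -> rim z .028
C=np.array([[48,240],[535,238],[525,560],[65,562]])/3.7+[185,40]
print(wray('w2',C[:,0],C[:,1],.028))
# top camera
d=np.load('pics/t2.npy');im=cv2.imread('pics/t2.png');cv2.imwrite('pics/c5.png',cv2.resize(im[180:260,220:320],None,fx=7,fy=7,interpolation=cv2.INTER_CUBIC))
E
```

```text
((282.06005859375, 144.26683044433594), (42.842308044433594, 43.14153289794922), 91.56018829345703)
120 (array([0.55123642, 0.14091336]), np.float64(0.020988242471328244))
button [0.48109065 0.11007459 0.044     ]
[[0.52451162 0.05281227 0.028     ]
 [0.50458457 0.17950771 0.028     ]
 [0.58937228 0.19239584 0.028     ]
 [0.61033041 0.06934038 0.028     ]]
```

View pics/c5.png

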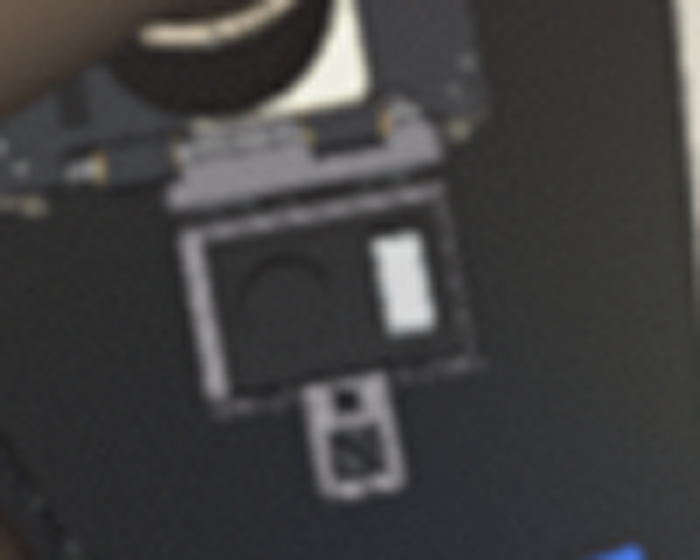

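```bash
python3 - <<'E'
from h import *
plan(np.array([.524,-.243,.21]),[180,0,180],16,1,-1)
E
```

```text
pos [0.6015 0.153  0.1876] rpy [-1.7994e+02  1.0000e-02  9.9530e+01] dist 0.4042 ang 1.404 t 7.575 F [ 0.9  0.4 -0.2] op 0.0439
-0 -0 -0.88 -0.59 -0.222 -0.035 1; -0 -0 -0.88 -0.569 -0.273 -0.035 1; -0 -0 -0.88 -0.542 -0.322 -0.034 1; -0 -0 -0.88 -0.512 -0.368 -0.035 1; -0 -0 -0.88 -0.477 -0.412 -0.035 1; -0 -0 -0.88 -0.44 -0.452 -0.035 1; -0 -0 -0.88 -0.398 -0.489 -0.034 1; -0 -0 -0.88 -0.353 -0.522 -0.035 1;
-0 -0 -0.88 -0.306 -0.552 -0.035 1; -0 -0 -0.88 -0.257 -0.576 -0.035 1; -0 -0 -0.88 -0.205 -0.596 -0.034 1; -0 -0 -0.88 -0.152 -0.612 -0.035 1; -0 -0 -0.88 -0.097 -0.623 -0.035 1; -0 -0 -0.88 -0.042 -0.629 -0.035 1; -0 -0 -0.88 0.013 -0.631 -0.035 1; -0 -0 -0.88 0.068 -0.626 -0.034 1
```

```bash
python3 -m jog '0 0 -0.88 -0.59 -0.22 -0.04 1; 0 0 -0.88 -0.57 -0.27 -0.03 1; 0 0 -0.88 -0.54 -0.32 -0.03 1; 0 0 -0.88 -0.51 -0.37 -0.03 1; 0 0 -0.88 -0.48 -0.41 -0.04 1; 0 0 -0.88 -0.44 -0.45 -0.04 1; 0 0 -0.88 -0.4 -0.49 -0.03 1; 0 0 -0.88 -0.35 -0.52 -0.03 1'
python3 -m jog '0 0 -0.88 -0.31 -0.55 -0.04 1; 0 0 -0.88 -0.26 -0.58 -0.03 1; 0 0 -0.88 -0.2 -0.6 -0.03 1; 0 0 -0.88 -0.15 -0.61 -0.03 1; 0 0 -0.88 -0.1 -0.62 -0.04 1; 0 0 -0.88 -0.04 -0.63 -0.04 1; 0 0 -0.88 0.01 -0.63 -0.03 1; 0 0 -0.88 0.07 -0.63 -0.03 1'
python3 -m jog '0 0 0 0 0 0 1;0 0 0 0 0 0 1'
python3 - <<'E'
from h import *
wsnap('w3');P=wcloud('w3')
print(pose()[0])
m=(P[...,2]>.044)&(P[...,2]<.056)&(abs(P[...,0]-.52)<.04)&(abs(P[...,1]+.294)<.04)
X=P[m];print(len(X),X.mean(0),cv2.minEnclosingCircle(X[:,:2].astype(np.float32)))
v,u=np.where(m);print(u.min(),u.max(),v.min(),v.max())
im=cv2.imread('pics/w3.png');a,b=int(u.mean()),int(v.mean());a0=max(a-60,0);b0=max(b-60,0);print(a0,b0)
cv2.imwrite('pics/c6.png',cv2.resize(im[b0:b0+120,a0:a0+120],None,fx=5,fy=5,interpolation=cv2.INTER_CUBIC))
E
```

```text
clock: 8.57
tool_pos: [0.5628, -0.0452, 0.1993]
orientation: [180.0, 0.0, 140.1]
force: [1.0, 0.2, -0.2]
opening: 0.0878
clock: 9.57
tool_pos: [0.5242, -0.2431, 0.2101]
orientation: [180.0, 0.0, -179.6]
force: [0.1, -0.4, -0.2]
opening: 0.0878
clock: 9.82
tool_pos: [0.5248, -0.2423, 0.2098]
orientation: [180.0, 0.0, -179.9]
force: [0.6, 0.7, -0.3]
opening: 0.0875
[ 0.52505046 -0.24213934  0.20977887]
1577 [ 0.52205601 -0.29418016  0.04875554] ((0.5218980312347412, -0.29361867904663086), 0.022999338805675507)
265 311 122 166
227 84
```

View pics/w3.png

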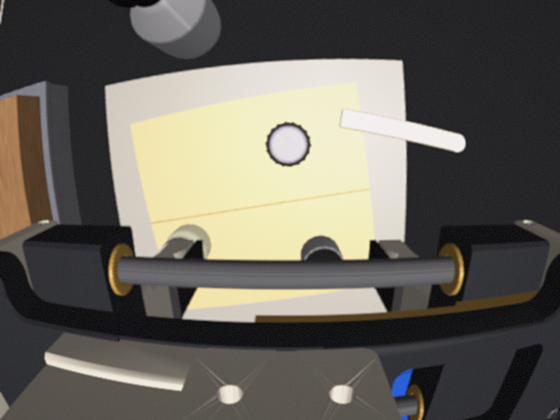

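View pics/c6.png

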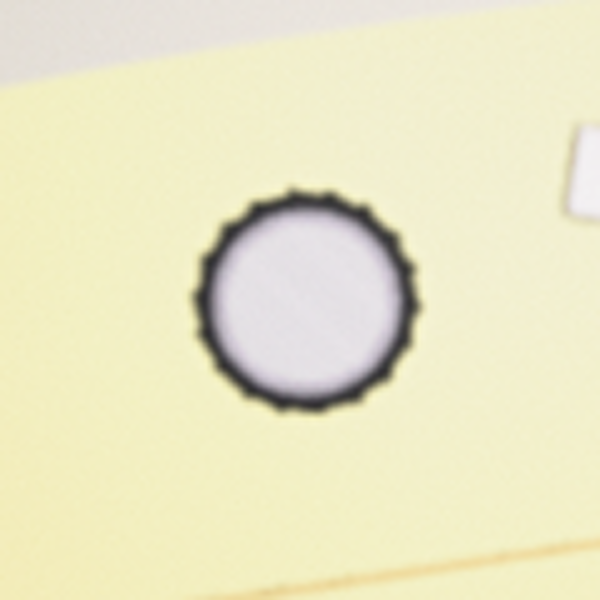

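```bash
python3 - <<'E'
from h import *
im=cv2.imread('pics/w3.png',0)
m=((im<110)|(cv2.imread('pics/w3.png')[...,0]>185)).astype(np.uint8)
# dark ring filled
dk=(im<120).astype(np.uint8);dk[:110]=0;dk[180:]=0;dk[:,:250]=0;dk[:,330:]=0
c=max(cv2.findContours(dk,0,1)[0],key=len)[:,0].astype(np.float32)
e=cv2.fitEllipse(c);print(e)
W=wray('w3',[e[0][0],287.9],[e[0][1],143.8],.049);print(W)
A=wray('w3',c[:,0],c[:,1],.049);print(cv2.minEnclosingCircle(A[:,:2].astype(np.float32)))
L=W[0];plan(np.array([L[0],L[1],.10]),[180,0,180],5,1)
E
```

```text
((287.81195068359375, 143.98558044433594), (42.22568130493164, 42.70555877685547), 66.65292358398438)
[[ 0.52209086 -0.29419785  0.049     ]
 [ 0.52200614 -0.29437969  0.049     ]]
((0.5219380259513855, -0.2941361963748932), 0.021528098732233047)
pos [ 0.5251 -0.2421  0.2098] rpy [ 1.7999e+02  2.0000e-02 -1.7981e+02] dist 0.1215 ang 0.003 t 9.875 F [0.5 0.3 0.1] op 0.0877
0 0 0.01 0.016 -0.26 0.549 1; 0 0 0.01 0.015 -0.261 0.549 1; 0 0 0.01 0.016 -0.26 0.549 1; 0 0 0.01 0.015 -0.26 0.548 1; 0 0 0.01 0.015 -0.261 0.549 1
```

```bash
python3 -m jog '0 0 0 0.02 -0.4 0.3 1; 0 0 0 0.02 -0.5 0.4 1; 0 0 0 0.02 -0.4 0.6 1; 0 0 0 0.01 0 0.8 1; 0 0 0 0 0 0.6 1; 0 0 0 0 0 0 1'
python3 - <<'E'
from h import *
plan(np.array([.5221,-.2942,.022]),[180,0,180],5,1)
E
```

```text
clock: 10.62
tool_pos: [0.5206, -0.2952, 0.0984]
orientation: [179.9, -0.3, -179.8]
force: [-0.6, -0.0, 0.2]
opening: 0.0873
pos [ 0.5206 -0.2952  0.0984] rpy [ 179.92   -0.32 -179.84] dist 0.0764 ang 0.006 t 10.625 F [-0.6 -0.   0.2] op 0.0873
0 -0.01 0.01 -0.01 0.004 0.382 1; 0 -0.01 0.01 -0.009 0.005 0.382 1; 0 -0.01 0.01 -0.009 0.004 0.382 1; 0 -0.01 0.01 -0.008 0.004 0.382 1; 0 -0.01 0.01 -0.009 0.004 0.381 1
```

```bash
python3 -m jog '0 0 0 -0.01 0.01 0.5 1; 0 0 0 -0.01 0 0.5 1; 0 0 0 0 0 0.5 1; 0 0 0 0 0 0.25 1; 0 0 0 0 0 0.1 1; 0 0 0 0 0 0 1; 0 0 0 0 0 0 1'
python3 -c "
from h import *
print(pose()[0], pose()[2]['orientation'])"
```

```text
clock: 11.5
tool_pos: [0.5241, -0.2945, 0.0284]
orientation: [-180.0, 0.1, -179.8]
force: [0.1, -0.2, 0.5]
opening: 0.0872
[ 0.5240536  -0.29454141  0.0283697 ] [-1.79978059e+02  7.12280045e-02 -1.79760772e+02]
```

```bash
python3 -m jog '0 0 0 0.05 0.01 0.1 1; 0 0 0 0 0 0.05 1; 0 0 0 0 0 0 1'
python3 -m jog '0 0 0 0 0 0 0.2; 0 0 0 0 0 0 0.1; 0 0 0 0 0 0 -0.3; 0 0 0 0 0 0 -0.3; 0 0 0 0 0 0 -0.3;0 0 0 0 0 0 -0.3'
```

```text
clock: 11.88
tool_pos: [0.5214, -0.2939, 0.0214]
orientation: [180.0, -0.0, -179.8]
force: [-0.4, 0.3, 0.8]
opening: 0.0874
clock: 12.62
tool_pos: [0.5218, -0.294, 0.0217]
orientation: [-180.0, 0.0, -179.8]
force: [-0.2, 0.4, 0.1]
opening: 0.0429
```

```bash
python3 -m jog '0 0 0 0 0 0 1; 0 0 0 0 0 0 1; 0 0 0 0 0 -0.3 1; 0 0 0 0 0 -1 1; 0 0 0 0 0 -1 1; 0 0 0 0 0.3 -1 1; 0 0 0 0 0.5 -1 1; 0 0 0 0 0.5 -0.4 1'
python3 -m jog '0 0 0 0 0 0 1; 0 0 0 0 0 0 1'
python3 - <<'E'
from h import *
wsnap('w4');print(pose()[0],pose()[2]['orientation'])
im=cv2.imread('pics/w4.png',0)
dk=(im<120).astype(np.uint8);dk[:110]=0;dk[180:]=0;dk[:,:250]=0;dk[:,330:]=0
c=max(cv2.findContours(dk,0,1)[0],key=len)[:,0].astype(np.float32)
e=cv2.fitEllipse(c);print(e)
print(wray('w4',[e[0][0]],[e[0][1]],.049))
A=wray('w4',c[:,0],c[:,1],.049);print(cv2.minEnclosingCircle(A[:,:2].astype(np.float32)))
plan(np.array([.5218,-.2942,.0217]),[180,0,180],6,1)
E
```

```text
clock: 13.62
tool_pos: [0.5222, -0.2418, 0.2132]
orientation: [-179.9, 0.3, -179.8]
force: [0.5, 1.0, -0.5]
opening: 0.0877
clock: 13.88
tool_pos: [0.5207, -0.2418, 0.2088]
orientation: [180.0, -0.1, -179.8]
force: [0.7, 0.1, -0.7]
opening: 0.0879
[ 0.52061828 -0.24199006  0.20844017] [ 1.79976110e+02 -1.11393087e-01 -1.79775253e+02]
((284.5000305175781, 143.40243530273438), (42.38519287109375, 42.80531311035156), 94.1120376586914)
[[ 0.52107554 -0.29422197  0.049     ]]
((0.5210925936698914, -0.294207364320755), 0.021553386002779007)
pos [ 0.5206 -0.242   0.2084] rpy [ 1.7998e+02 -1.1000e-01 -1.7978e+02] dist 0.1939 ang 0.004 t 13.925 F [-0.1  0.9 -1.2] op 0.0879
0 -0 0.01 -0.006 -0.218 0.778 1; 0 -0 0.01 -0.005 -0.218 0.778 1; 0 -0 0.01 -0.006 -0.218 0.778 1; 0 -0 0.01 -0.007 -0.217 0.778 1; 0 -0 0.01 -0.006 -0.218 0.778 1; 0 -0 0.01 -0.007 -0.218 0.778 1
```

```bash
python3 -m jog '0 0 0 -0.02 -0.4 0.5 1; 0 0 0 -0.01 -0.5 0.6 1; 0 0 0 0 -0.4 0.8 1; 0 0 0 0 0 0.9 1; 0 0 0 0 0 0.9 1; 0 0 0 0 0 0.6 1; 0 0 0 0 0 0.1 1; 0 0 0 0 0 0 1'
python3 -m jog '0 0 0 0 0 0 1'
python3 - <<'E'
from h import *
plan(np.array([.5218,-.2942,.0217]),[180,0,180],1,1)
E
```

```text
clock: 14.92
tool_pos: [0.5226, -0.2943, 0.0333]
orientation: [-180.0, -0.1, -179.8]
force: [-0.7, -0.5, -0.3]
opening: 0.0875
clock: 15.05
tool_pos: [0.5234, -0.2943, 0.0346]
orientation: [-180.0, 0.1, -179.8]
force: [-0.4, 0.4, 0.4]
opening: 0.0875
pos [ 0.5234 -0.2943  0.0346] rpy [-1.7997e+02  8.0000e-02 -1.7976e+02] dist 0.013 ang 0.004 t 15.05 F [-0.4  0.4  0.4] op 0.0875
-0 0.01 0.04 0.04 0.003 0.322 1
```

```bash
python3 -m jog '0 0 0 0.04 0 0.22 1; 0 0 0 0 0 0.1 1; 0 0 0 0 0 0 1; 0 0 0 0 0 0 -0.3; 0 0 0 0 0 0 -0.3; 0 0 0 0 0 0 -0.3; 0 0 0 0 0 0 -0.3; 0 0 0 0 0 0 -0.3'
python3 - <<'E'
from h import *
p=pose();print(p[0],p[2]['opening'])
plan(np.array([.5218,-.2942,.15]),[180,0,180],4,-.3)
E
```

```text
clock: 16.05
tool_pos: [0.5213, -0.294, 0.0209]
orientation: [-180.0, 0.0, -179.8]
force: [0.0, 0.5, -0.4]
opening: 0.0434
[ 0.52129193 -0.29402774  0.02086606] 0.0433983038044825
pos [ 0.5213 -0.294   0.0209] rpy [-1.7999e+02  2.0000e-02 -1.7977e+02] dist 0.1291 ang 0.004 t 16.05 F [ 0.   0.5 -0.4] op 0.0434
-0 0 0.01 -0.003 -0.001 -0.807 -0.3; -0 0 0.01 -0.004 -0.001 -0.807 -0.3; -0 0 0.01 -0.003 -0.002 -0.807 -0.3; -0 0 0.01 -0.004 -0.001 -0.807 -0.3
```

```bash
python3 -m jog '0 0 0 0 0 -0.3 -0.3; 0 0 0 0 0 -0.8 -0.3; 0 0 0 0 0 -0.9 -0.3; 0 0 0 0 0 -0.9 -0.3; 0 0 0 0 0 -0.6 -0.3; 0 0 0 0 0 0 -0.3'
python3 - <<'E'
from h import *
plan(np.array([.5513,.1402,.16]),[180,0,99.6],16,-.3,1)
E
```

```text
clock: 16.8
tool_pos: [0.5223, -0.2944, 0.1637]
orientation: [-179.9, 0.3, -179.8]
force: [0.0, 1.2, -2.0]
opening: 0.0432
pos [ 0.5223 -0.2944  0.1637] rpy [-179.93    0.26 -179.76] dist 0.4355 ang 1.407 t 16.8 F [ 0.   1.2 -2. ] op 0.0432
0 0 0.88 -0.048 0.679 0.005 -0.3; 0 0 0.88 0.011 0.68 0.005 -0.3; 0 0 0.88 0.072 0.677 0.005 -0.3; 0 0 0.88 0.13 0.668 0.005 -0.3; 0 0 0.88 0.189 0.654 0.006 -0.3; 0 0 0.88 0.246 0.634 0.005 -0.3; 0 0 0.88 0.3 0.611 0.005 -0.3; 0 0 0.88 0.353 0.582 0.005 -0.3;
0 0 0.88 0.403 0.548 0.005 -0.3; 0 0 0.88 0.449 0.512 0.005 -0.3; 0 0 0.88 0.492 0.469 0.005 -0.3; 0 0 0.88 0.532 0.425 0.005 -0.3; 0 0 0.88 0.567 0.376 0.005 -0.3; 0 0 0.88 0.598 0.325 0.005 -0.3; 0 0 0.88 0.624 0.271 0.006 -0.3; 0 0 0.88 0.646 0.215 0.005 -0.3
```

```bash
python3 -m jog '0 0 0.88 -0.05 0.68 0 -0.3; 0 0 0.88 0.01 0.68 0 -0.3; 0 0 0.88 0.07 0.68 0 -0.3; 0 0 0.88 0.13 0.67 0 -0.3; 0 0 0.88 0.19 0.65 0 -0.3; 0 0 0.88 0.25 0.63 0 -0.3; 0 0 0.88 0.3 0.61 0 -0.3; 0 0 0.88 0.35 0.58 0 -0.3'
python3 -m jog '0 0 0.88 0.4 0.55 0 -0.3; 0 0 0.88 0.45 0.51 0 -0.3; 0 0 0.88 0.49 0.47 0 -0.3; 0 0 0.88 0.53 0.43 0 -0.3; 0 0 0.88 0.57 0.38 0 -0.3; 0 0 0.88 0.6 0.33 0 -0.3; 0 0 0.88 0.62 0.27 0 -0.3; 0 0 0.88 0.65 0.22 0 -0.3'
python3 -m jog '0 0 0 0 0 0 -0.3; 0 0 0 0 0 0 -0.3'
python3 - <<'E'
from h import *
plan(np.array([.5513,.1402,.075]),[180,0,99.6],3,-.3)
p,d=vision.snapshot('scene');cv2.imwrite('pics/s2.png',cv2.resize(p[90:280,160:410,::-1],None,fx=3,fy=3))
E
```

```text
clock: 17.8
tool_pos: [0.5349, -0.076, 0.1599]
orientation: [-179.9, -0.1, 139.7]
force: [1.6, -0.5, -1.5]
opening: 0.0431
clock: 18.8
tool_pos: [0.5502, 0.1413, 0.1599]
orientation: [-179.9, 0.0, 99.4]
force: [0.6, 0.2, -1.2]
opening: 0.0434
clock: 19.05
tool_pos: [0.5503, 0.1404, 0.16]
orientation: [-179.9, 0.0, 99.6]
force: [0.3, 0.0, -1.4]
opening: 0.043
pos [0.5503 0.1404 0.16  ] rpy [-1.7991e+02  2.0000e-02  9.9620e+01] dist 0.085 ang 0.002 t 19.05 F [ 0.3  0.  -1.4] op 0.043
-0.01 0 0 -0.003 0.009 0.709 -0.3; -0.01 0 0 -0.003 0.008 0.708 -0.3; -0.01 0 0 -0.002 0.008 0.709 -0.3
```

View pics/s2.png

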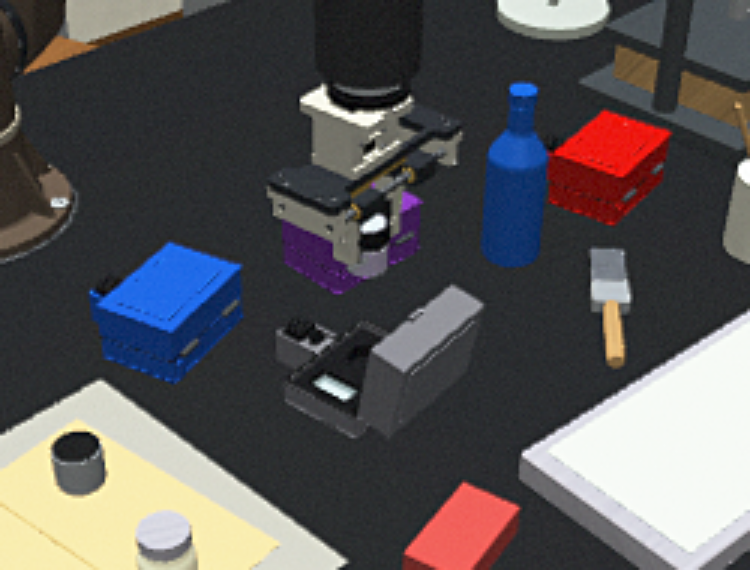

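```bash
python3 -m jog '0 0 0 -0.005 0.01 0.7 -0.3; 0 0 0 0 0.01 0.7 -0.3; 0 0 0 0 0 0.6 -0.3; 0 0 0 0 0 0.45 -0.3; 0 0 0 0 0 0 -0.3; 0 0 0 0 0 0 -0.3'
python3 - <<'E'
from h import *
plan(np.array([.5513,.1402,.052]),[180,0,99.6],1,-.3)
E
```

```text
clock: 19.85
tool_pos: [0.5522, 0.1405, 0.0635]
orientation: [180.0, -0.0, 99.6]
force: [0.2, -0.9, -0.2]
opening: 0.0434
pos [0.5522 0.1405 0.0635] rpy [179.96  -0.    99.55] dist 0.0115 ang 0.001 t 19.85 F [ 0.2 -0.9 -0.2] op 0.0434
0.01 -0 -0.01 -0.003 -0.024 0.287 -0.3
```

```bash
python3 -m jog '0 0 0 0 -0.02 0.2 -0.3; 0 0 0 0 0 0.08 -0.3; 0 0 0 0 0 0 -0.3; 0 0 0 0 0 0 -0.3'
python3 - <<'E'
from h import *
plan(np.array([.5513,.1402,.046]),[180,0,99.6],1,-.3)
E
```

```text
clock: 20.35
tool_pos: [0.5511, 0.1407, 0.0517]
orientation: [180.0, -0.0, 99.6]
force: [0.5, 0.2, -1.0]
opening: 0.0434
pos [0.5511 0.1407 0.0517] rpy [179.99  -0.    99.57] dist 0.0057 ang 0.001 t 20.35 F [ 0.5  0.2 -1. ] op 0.0434
0 -0 -0.01 -0.012 0.004 0.142 -0.3
```

Now down gently, watching the force; edge contact would show around TCP z 0.047.

```bash
python3 -m jog '0 0 0 -0.01 0.004 0.05 -0.3; 0 0 0 0 0 0.05 -0.3; 0 0 0 0 0 0.025 -0.3; 0 0 0 0 0 0.025 -0.3; 0 0 0 0 0 0 -0.3'
```

```text
clock: 20.98
tool_pos: [0.5512, 0.1402, 0.0455]
orientation: [-180.0, 0.0, 99.6]
force: [0.1, 0.8, -1.1]
opening: 0.043
```

```bash
python3 -m jog '0 0 0 0 0 0.04 -0.3; 0 0 0 0 0 0.04 -0.3; 0 0 0 0 0 0 -0.3'
python3 -m jog '0 0 0 0 0 0.04 -0.3; 0 0 0 0 0 0.04 -0.3; 0 0 0 0 0 0 -0.3'
```

```text
clock: 21.35
tool_pos: [0.5512, 0.1402, 0.0422]
orientation: [-180.0, 0.0, 99.6]
force: [0.2, 0.6, -1.1]
opening: 0.0432
clock: 21.72
tool_pos: [0.5511, 0.1402, 0.039]
orientation: [-180.0, 0.0, 99.6]
force: [0.4, 0.8, -2.1]
opening: 0.0436
```

In the well with no edge contact; continuing to the floor (expected at about TCP z 0.032).

```bash
python3 -m jog '0 0 0 0 0 0.04 -0.3; 0 0 0 0 0 0.04 -0.3; 0 0 0 0 0 0.02 -0.3; 0 0 0 0 0 0.02 -0.3; 0 0 0 0 0 0 -0.3'
python3 -m jog '0 0 0 0 0 0.02 -0.3; 0 0 0 0 0 0.02 -0.3; 0 0 0 0 0 0 -0.3'
```

```text
clock: 22.35
tool_pos: [0.5512, 0.1402, 0.0343]
orientation: [180.0, -0.0, 99.6]
force: [-0.1, 0.4, -2.1]
opening: 0.043
clock: 22.72
tool_pos: [0.5512, 0.1402, 0.0327]
orientation: [-180.0, 0.0, 99.6]
force: [0.8, 0.4, -1.6]
opening: 0.0432
```

```bash
python3 -m jog '0 0 0 0 0 0.02 -0.3; 0 0 0 0 0 0.02 -0.3; 0 0 0 0 0 0 -0.3'
```

```text
clock: 23.1
tool_pos: [0.5513, 0.1403, 0.0314]
orientation: [180.0, -0.0, 99.6]
force: [0.7, 1.3, 2.7]
opening: 0.043
```

```bash
python3 -m jog '0 0 0 0 0 0 0.3; 0 0 0 0 0 0 0.3; 0 0 0 0 0 0 0.3; 0 0 0 0 0 -0.3 0.3; 0 0 0 0 0 -0.8 0.3; 0 0 0 0 0 -1 0.3; 0 0 0 0 0 -1 0.3; 0 0 0 0 0 -0.8 0.3'
python3 - <<'E'
from h import *
plan(np.array([.6015,.1525,.1875]),[180,0,99.6],2,.3)
E
```

```text
clock: 24.1
tool_pos: [0.5514, 0.1403, 0.19]
orientation: [179.9, -0.0, 99.6]
force: [-0.1, -0.0, -0.0]
opening: 0.0566
pos [0.5514 0.1403 0.19  ] rpy [ 1.7988e+02 -3.0000e-02  9.9570e+01] dist 0.0516 ang 0.002 t 24.1 F [-0.1 -0.  -0. ] op 0.0566
0.01 -0 -0 0.047 0.642 0.032 0.3; 0.01 -0 -0 0.047 0.643 0.032 0.3
```

```bash
python3 -m jog '0 0 0 0.05 0.64 0 -1; 0 0 0 0.05 0.64 0 -1; 0 0 0 0 0 0 -1'
python3 - <<'E'
from h import *
wsnap('w5');P=wcloud('w5');print(pose()[0])
m=(P[...,2]>.045)&(P[...,2]<.075)&(abs(P[...,0]-.551)<.03)&(abs(P[...,1]-.14)<.03)
X=P[m];print(len(X),X.mean(0),np.percentile(X[:,2],[5,50,95]))
A=np.c_[X[:,:2]-X[:,:2].mean(0),np.ones(len(X))];print('plane',np.linalg.lstsq(A,X[:,2],rcond=None)[0])
im=cv2.imread('pics/w5.png');cv2.imwrite('pics/c7.png',cv2.resize(im[40:220,175:355],None,fx=3.3,fy=3.3,interpolation=cv2.INTER_CUBIC))
E
```

```text
clock: 24.48
tool_pos: [0.6021, 0.1528, 0.1876]
orientation: [180.0, 0.0, 99.5]
force: [-0.9, -0.0, -1.6]
opening: 0.0322
[0.6011096  0.15254748 0.18736056]
1953 [0.55023987 0.14014052 0.0597432 ] [0.05832195 0.0598084  0.0610683 ]
plane [0.00197101 0.00070257 0.0597432 ]
```

View pics/c7.png

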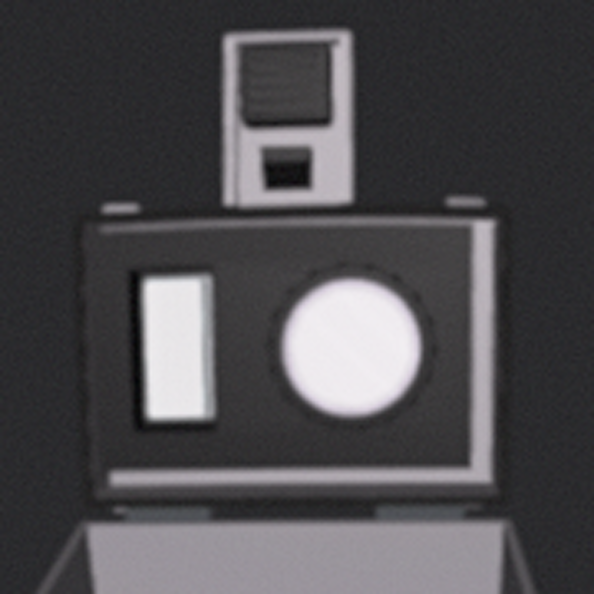

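```bash
cat >> h.py <<'E'
C0=np.array([.559,.122]);YA=np.deg2rad(9.7);U=np.array([np.cos(YA),np.sin(YA)]);V=np.array([-U[1],U[0]])
def cw(x,y,z): return np.array([*(C0+U*x+V*y),z])
def cc(): 
    p=pose()[0];d=p[:2]-C0;return (d@U).round(4),(d@V).round(4),p[2].round(4)
E
python3 - <<'E'
from h import *
print(cc())
plan(cw(.135,0,.187),[180,0,99.7],4,-1)
E
```

```text
(np.float64(0.0467), np.float64(0.023), np.float64(0.1874))
pos [0.6011 0.1525 0.1874] rpy [-179.98    0.     99.53] dist 0.0913 ang 0.003 t 24.525 F [-0.2 -0.7 -0.5] op 0.0287
-0 0 -0.01 -0.142 0.553 0.002 -1; -0 0 -0.01 -0.143 0.552 0.002 -1; -0 0 -0.01 -0.143 0.552 0.002 -1; -0 0 -0.01 -0.144 0.552 0.002 -1
```

```bash
python3 -m jog '0 0 0 -0.14 0.55 0 -1; 0 0 0 -0.14 0.55 0 -1; 0 0 0 -0.14 0.55 0 -1; 0 0 0 -0.14 0.55 0 -1; 0 0 0 0 0 0.6 -1; 0 0 0 0 0 0.8 -1; 0 0 0 0 0 0.6 -1; 0 0 0 0 0 0 -1'
python3 -c "
from h import *
print(cc())
plan(cw(.11,0,.105),[180,0,99.7],2,-1)"
```

```text
clock: 25.52
tool_pos: [0.6896, 0.1445, 0.1055]
orientation: [-179.8, 0.0, 99.5]
force: [0.2, 0.2, -0.1]
opening: 0.0002
(np.float64(0.1326), np.float64(0.0002), np.float64(0.1055))
pos [0.6896 0.1445 0.1055] rpy [-1.7977e+02  5.0000e-02  9.9550e+01] dist 0.0226 ang 0.005 t 25.525 F [ 0.2  0.2 -0.1] op 0.0002
-0.02 0 -0.01 -0.003 -0.282 0.008 -1; -0.02 0 -0.01 -0.003 -0.282 0.007 -1
```

```bash
python3 -m jog '0 0 0 0 -0.25 0 -1; 0 0 0 0 -0.2 0 -1; 0 0 0 0 -0.2 0 -1; 0 0 0 0 -0.2 0 -1; 0 0 0 0 -0.2 0 -1; 0 0 0 0 0 0 -1'
python3 -c "
from h import *
print(cc())"
python3 -m jog '0 0 0 0 -0.2 0 -1; 0 0 0 0 -0.2 0 -1; 0 0 0 0 -0.2 0 -1; 0 0 0 0 -0.2 0 -1; 0 0 0 0 0 0 -1'
python3 - <<'E'
from h import *
print(cc())
p,d=vision.snapshot('scene');cv2.imwrite('pics/s3.png',cv2.resize(p[90:280,160:410,::-1],None,fx=3,fy=3))
E
```

```text
clock: 26.28
tool_pos: [0.6496, 0.1382, 0.1075]
orientation: [180.0, -0.0, 99.6]
force: [1.8, 0.9, 2.7]
opening: 0.0004
(np.float64(0.092), np.float64(0.0007), np.float64(0.1075))
clock: 26.9
tool_pos: [0.6176, 0.1327, 0.1074]
orientation: [-180.0, 0.0, 99.6]
force: [2.0, -0.2, 4.3]
opening: 0.0007
(np.float64(0.0596), np.float64(0.0006), np.float64(0.1074))
```

View pics/s3.png

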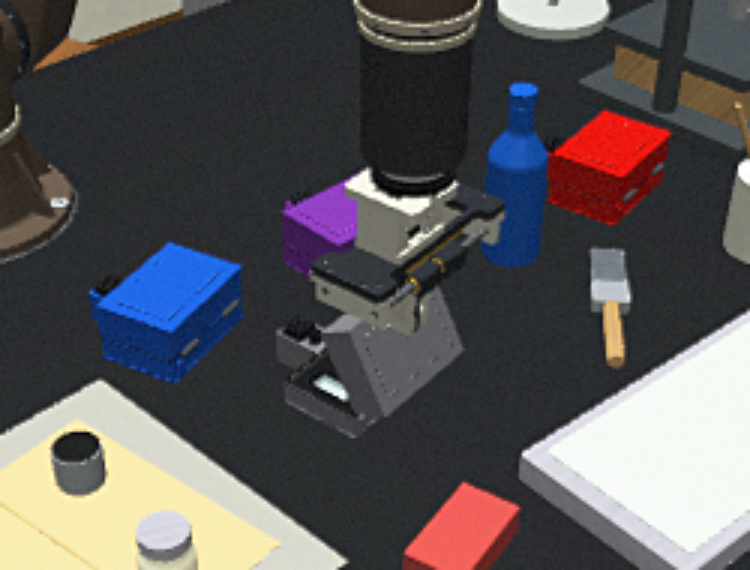

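```bash
python3 -m jog '0 0 0 0 -0.25 0 -1; 0 0 0 0 -0.25 0 -1; 0 0 0 0 -0.25 0 -1; 0 0 0 0 -0.25 0 -1; 0 0 0 0 -0.25 0 -1; 0 0 0 0 0 0 -1'
python3 -c "
from h import *
print(cc())"
```

```text
clock: 27.7
tool_pos: [0.5683, 0.1244, 0.1073]
orientation: [-180.0, 0.0, 99.6]
force: [1.0, 0.1, 2.5]
opening: 0.0002
(np.float64(0.0095), np.float64(0.0008), np.float64(0.1073))
```

```bash
python3 -m jog '0 0 0 0 -0.2 0.15 -1; 0 0 0 0 -0.15 0.17 -1; 0 0 0 0 -0.12 0.17 -1; 0 0 0 0 -0.1 0.12 -1; 0 0 0 0 -0.1 0.1 -1; 0 0 0 0 0 0 -1'
python3 -c "
from h import *
print(cc())"
```

```text
clock: 28.45
tool_pos: [0.5429, 0.1202, 0.0785]
orientation: [180.0, 0.0, 99.6]
force: [0.5, -1.2, 2.7]
opening: 0.0006
(np.float64(-0.0162), np.float64(0.0009), np.float64(0.0785))
```

```bash
python3 -m jog '0 0 0 0 -0.1 0.06 -1; 0 0 0 0 -0.1 0.06 -1; 0 0 0 0 0 0.02 -1; 0 0 0 0 0 0 -1'
python3 -m jog '0 0 0 0 0 0.03 -1; 0 0 0 0 0 0.02 -1; 0 0 0 0 0 0 -1'
```

```text
clock: 28.95
tool_pos: [0.5363, 0.1194, 0.0744]
orientation: [179.8, -0.0, 99.6]
force: [2.5, -0.5, 8.1]
opening: 0.0005
clock: 29.32
tool_pos: [0.5356, 0.1192, 0.0727]
orientation: [179.9, -0.0, 99.6]
force: [-2.6, 0.8, 13.9]
opening: 0.0003
```

```bash
python3 -m jog '0 0 0 0 0 0.015 -1; 0 0 0 0 0 0.015 -1; 0 0 0 0 0 0 -1'
```

```text
clock: 29.7
tool_pos: [0.5342, 0.1187, 0.0698]
orientation: [-180.0, -0.0, 99.5]
force: [-0.6, -0.1, 0.4]
opening: 0.0002
```

```bash
python3 -m jog '0 0 0 0 0 0 -1; 0 0 0 0 0 -0.2 -1; 0 0 0 0 0 -0.6 -1; 0 0 0 0 0 -1 -1; 0 0 0 0 0 -1 -1; 0 0 0 0 0.6 -1 -1; 0 0 0 0 1 -0.5 -1; 0 0 0 0 1 0 -1'
python3 -m jog '0 0 0 0 0.6 0 -1; 0 0 0 0 0 0 -1; 0 0 0 0 0 0 -1; 0 0 0 0 0 0 -1;0 0 0 0 0 0 -1; 0 0 0 0 0 0 -1;0 0 0 0 0 0 -1'
python3 - <<'E'
from h import *
wsnap('w6');P=wcloud('w6');print(pose()[0])
for x in(-.04,-.03,0,.03):
    w=cw(x,0,0);m=(abs(P[...,0]-w[0])<.006)&(abs(P[...,1]-w[1])<.04)&(P[...,2]>.055)&(P[...,2]<.14);print(x,m.sum(),np.median(P[m][:,2]))
p,d=vision.snapshot('scene');cv2.imwrite('pics/s4.png',p[:,:,::-1])
cv2.imwrite('pics/s4c.png',cv2.resize(p[90:280,160:410,::-1],None,fx=3,fy=3))
for t in('loupe',):print(nets.boxes_of(t,'scene'))
E
```

```text
clock: 30.7
tool_pos: [0.6395, 0.1365, 0.2454]
orientation: [179.7, -0.1, 99.6]
force: [-0.3, 0.3, -0.6]
opening: 0.0006
clock: 31.58
tool_pos: [0.661, 0.1401, 0.2421]
orientation: [180.0, -0.0, 99.6]
force: [0.7, 0.2, 0.7]
opening: 0.0004
[0.66107676 0.14006952 0.24210755]
-0.04 751 0.06782625782771914
-0.03 881 0.06869726848057922
0 928 0.06896245082165672
0.03 935 0.06855821981157945
[]
```

View pics/s4.png

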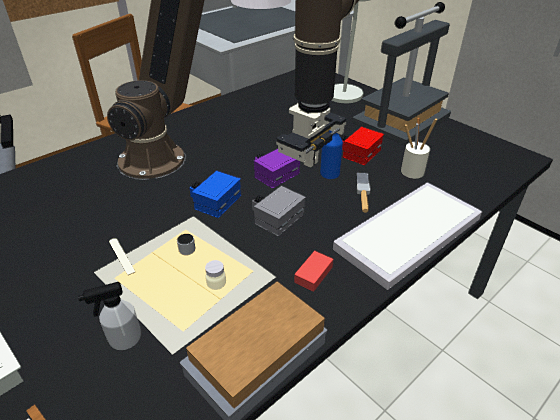

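View pics/w6.png

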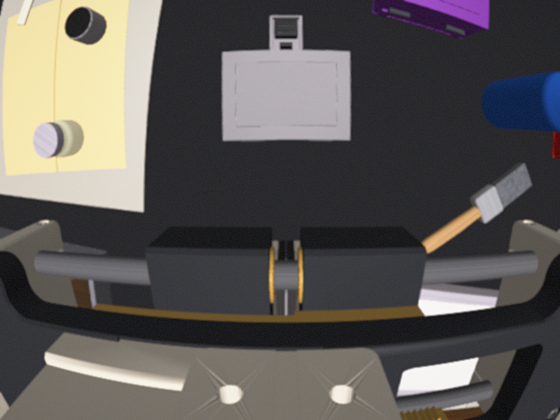

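```bash
python3 -c "
from h import *
print(ctrl.close_job())"
```

```text
the job is handed in; nothing more can be done
None
```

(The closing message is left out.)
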